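# Set a pottery's beam scale to the red recipe

### The job

Set the beam scale for the red recipe: with a fingertip, push the big poise along the far bar and the small poise along the near bar until each drops fully into the notch beside the red marker on its own bar. Only push them, in either order: do not pinch or lift a poise. Leave the pots, the tools and everything else as they stand.

Things in the scene. Friction and masses are not known exactly. Their poses are not given: they have to be found in the camera images.
- scale: grey-green cast bench beam scale, beam locked, fixed. Origin at bench level; x points away from the operator, y to the operator's left, z up. Base 400 x 400 mm, x -225 to +175; platform 220 x 280 mm centred at x +65, top at z 112. In front of it two notched steel bars run along y, tops at z 120, far bar at x -110, near bar at x -175; end castings at y +-172, 22 mm thick, rise to z 128
- kilo_zero (a point): notch 0 of the far (kilo) bar, on the bar's top, at its left end. The bar is 8 mm thick with 9 vee notches 16 mm wide, 30 mm apart: notch n lies 30 n mm from here along -y of the scale. A white strip with a black tick at each notch runs 33 mm nearer the operator, its top 10 mm below the bar's top
- gram_zero (a point): notch 0 of the near (hundred-gram) bar, likewise: 9 vee notches 16 mm wide, 26 mm apart along -y of the scale; its white strip with ticks runs 30 mm nearer the operator, 10 mm below the bar's top
- kilo_slide (a joint): place of the big poise along the far bar, m: 0 at notch 0, growing towards -y of the scale (operator's right), 0.030 per notch; stops at -0.012 and 0.252. It rubs with about 1 N on the flats between notches, drops by itself into a notch once within about 6 mm of it (the push then falls to nothing) and takes about 5 to 12 N to push up out of a notch
- gram_slide (a joint): place of the small poise along the near bar, m: 0 at notch 0, growing towards -y of the scale, 0.026 per notch; stops at -0.012 and 0.220. It rubs with about 0.5 N on the flats, drops by itself into a notch once within about 6 mm of it, and takes about 2 to 5 N to push out of a notch
- kilo_drop (a joint): height of the big poise on its bar, m: 0 when seated in a notch, about 0.002 when it rides on the flats between notches, more only if it is lifted (top stop at 0.012)
- gram_drop (a joint): height of the small poise on its bar, m: 0 seated in a notch, about 0.002 on the flats, more only if it is lifted (top stop at 0.012)
- kilo_index (a point): black index line on top of the big brass poise, at the middle of its top. The poise is a block 40 (across the bar) x 36 (along the bar) mm astride the far bar, its side faces running from z 94 to 166 of the scale when seated, with a 3 mm smaller cap on top; this point is on the cap, 169 mm above the bench
- gram_index (a point): black index line on top of the small brass poise, at the middle of its top. The poise is a block 28 (across) x 24 (along) mm astride the near bar, side faces from z 95 to 150 when seated; this point is on its cap, 153 mm above the bench
- kilo_red: red plastic recipe marker saddled on the far bar's strip (20 across x 10 along the bar, 7 mm high above the strip); origin at the middle of its underside, its axes parallel to the scale's, exactly abreast of the notch that the red recipe needs. Blue and yellow markers on the same strip belong to other recipes. It may sit at notch 1, 2 or 7
- gram_red: the same on the near bar's strip: red marker abreast of the notch for the small poise. It may sit at notch 1, 6 or 7; blue and yellow ones belong to other recipes
- kilo_faces_a: part of the big poise: its two faces towards notch 0 and towards the operator (origin far from them, at bench level under notch 0 when the slide reads 0)
- kilo_faces_b: part of the big poise: its two opposite faces, towards the last notch and towards the platform (same origin)
- gram_faces_a: part of the small poise: its two faces towards notch 0 and towards the operator (origin far from them, at bench level under notch 0 when the slide reads 0)
- gram_faces_b: part of the small poise: its two opposite faces, towards the last notch and towards the platform (same origin)
- mix_bowl: celadon bowl, 110 mm across, 55 mm high, standing on the scale's platform; origin under its foot. Bystander
- test_cup: cobalt blue cup, 64 mm across, 60 mm high, on the scale's platform; origin under its foot. Bystander
- mug: dark brown mug, 82 mm across, 95 mm high, on the bench to the left of the scale. Bystander
- glaze_jar: clear screw jar with white cap, 84 mm across, 110 mm high, on the bench to the right. Bystander
- kiln_post: buff fireclay kiln post, 42 x 42 x 130 mm, standing on end on the bench, left of the scale. Bystander
- lidded_pot: pinkish lidded pot, 92 mm across, 110 mm high, on the bench, right of the scale. Bystander
- glaze_brush: brush lying flat on the bench near the robot's base, to the right. Bystander
- cone_pack: three small pyrometric cones in a clay strip 28 x 75 mm, 67 mm high, near the robot's base, to the left. Bystander

How it is judged:
At the end, for the whole second after the job is handed in: Both poises are at rest, each seated in the notch abreast of the red marker of its own bar (index within 4 mm of the marker along the bar, dropped to within 1.2 mm of the notch's seat), and the bystanders are within 20 mm of where they stood (y of kilo_index in the frame of kilo_red between -0.004 and 0.004 m and value of joint each of kilo_drop, gram_drop below 0.0012 m and velocity of joint kilo_slide between -0.005 and 0.005 m/s and y of gram_index in the frame of gram_red between -0.004 and 0.004 m and velocity of joint gram_slide between -0.005 and 0.005 m/s and distance of each of mix_bowl, test_cup, mug, glaze_jar, kiln_post, lidded_pot, glaze_brush, cone_pack from where it was at the start of the episode below 0.02 m); the robot touches nothing.
It fails at once if the big poise is pinched between fingers instead of pushed (contact force between the fingers and kilo_faces_a above 0.8 N and contact force between the fingers and kilo_faces_b above 0.8 N).
It fails at once if the big poise is lifted off its bar (value of joint kilo_drop above 0.006 m).
It fails at once if the small poise is pinched between fingers instead of pushed (contact force between the fingers and gram_faces_a above 0.8 N and contact force between the fingers and gram_faces_b above 0.8 N).
It fails at once if the small poise is lifted off its bar (value of joint gram_drop above 0.006 m).
It fails at once if a bowl, pot, tool or other thing on the bench or platform is shifted by more than 20 mm or picked up (distance of any of mix_bowl, test_cup, mug, glaze_jar, kiln_post, lidded_pot, glaze_brush, cone_pack from where it was at the start of the episode above 0.02 m).
It also fails if it takes over 54 s, if anything falls off the work surface, if the arm or the gripper's body presses on something with over 40 N, if the wrist force passes 120 N, or if a joint passes its speed limit or range.

### The arm

A 7-joint arm with a two-finger parallel gripper is mounted at the origin on the work surface. World frame = base frame: x ahead of the robot, y to its left, z up, the work surface at z = 0. Lengths are in m, angles in rad, forces in N, time in s.
With the tool pointing down it reaches from about 0.4 to 0.875 m from the base axis. Payload 19.3 kg.
Tool frame: the origin (TCP) lies at the very end of the fingers, on their centre line; the grasp point (between the pads) lies 19 mm behind it; z points along the fingers, y is the line along which they close (so a half turn about z gives the same grasp; the last joint's range is limited). The gripper opens to 85 mm and grips with 20 to 120 N. Pads are 22 mm wide; open, the fingers measure 114 mm over their backs; the gripper's body (76 mm by 85 mm) begins 54 mm behind the grasp point. The pads swing forward as they close: fully open they stand 13 mm farther back than shut.
Start: joints at [-1.386, 0.521, -0.036, 1.599, 0.021, 1.021, -0.113], TCP at [0.158, 0.605, 0.203] pointing down, gripper open.
Joint ranges: [-2.91, 2.91], [-0.3, 2.13], [-1.5, 1.42], [0.17, 2.43], [-1.26, 4.41], [0.16, 1.93], [-2.52, 2.52]. Speed limits (rad/s): [1.89, 1.89, 2.39, 2.39, 3.01, 3.01, 3.01].

### API

Orientations are given as [roll, pitch, yaw] about the fixed x, y, z axes, in that order (R = Rz(yaw) Ry(pitch) Rx(roll)).
In Python, from workcell import bot gives the robot as it stands. The module is installed in compiled form; this text tells all that it offers.
- The arm moves only by the tool apply_moves, never from a script. Its arguments are lists of equal length, an entry for each row: "claw": the finger opening in m, from 0 to 0.0854; "xyz": the shift along the tool's x, y, z in m, a list of three; "twist": the turn, a rotation vector about the tool's x, y, z in rad, a list of three. A call has 1 to 20 rows; each row shifts and turns the commanded pose from where the row before left it, along the tool's axes as they then stand; what a row does not reach is not made up. A row lasts 1/10 s, in which the tool goes at most 50 mm and 8.59 degrees, less where a joint would pass 70% of its speed; a pose out of reach is approached as far as the arm can. A call with a gripper value outside its range is refused whole. The fingers move at their own pace and stop on an object; "force" is the grip in N (left out, the last holds). Time passes only in rows, so rows that do not move let the fingers close. It gives the time, the measured TCP pose, the force, the opening and the grip force at its end, in the units of the state.
- bot.observe(): the state, without advancing time (a new reading comes with each control period).
- bot.grab_frame(name): name is "scene" or "top" or "wrist"; returns a dict with "img" (420x560x3 uint8, red, green, blue), "vfov" (degrees; the focal length in pixels is half the picture's height over the tangent of half this angle, whatever the lens; pixels are square), "cx", "cy" (the principal point, pixels), "view" (4x4, takes a point from world to camera coordinates). Camera axes: x right, y up, looking along -z (the intrinsics and any distortion apply to the point x, -y, -z); pixel columns grow to the right and rows downward; lengths in m; the calibration is good to about 2 mm. A picture is of the moment at which its call begins. There is no depth.
- bot.job_done(): hands the job in; it is judged then, once.
Trained networks look in the newest picture that a camera, given by its name, has taken for a name from the list of things; names that differ only in an ending like _2 or _b are one class to them, and where a whole thing is asked for, a point or a joint stands for the part that bears it (a point fixed in the world has none). Each returns a list of dicts, best first, with "score" (0 to 1); they miss things now and then, are a little off and sometimes report something else, mostly with a low value. They report only what shows in the picture. A call takes as long as a camera call.
- bot.find_in(camera, query): "position" ([x, y, z] in m, in world coordinates, good to about 4 mm: the middle of the surface that is visible of it).
The state is a dict: "clock": time; "qpos": joint angles; "qd": joint speeds; "joint_efforts": joint torques, N m; "position": TCP position; "tool_rot": TCP orientation; "force": force on the tool from outside, world axes, zero at the start; "moment": the same for the moment, N m; "grip_width": finger opening in m; "finger_force": force on a finger pad.
Only numpy, scipy, OpenCV 4.12 (cv2) and the standard library are available. Lean on these libraries where they do the work, as an engineer would, in place of code of your own. Each camera call takes 0.05 s, during which the arm holds its last target. There are 200 camera calls.

## Working session

There is one attempt and no reset: what is moved stays moved. The work goes in short steps, Python scripts to look and compute and a tool call to move; the robot and the scene stay as the last step left them, time stands still between calls to the robot, and variables do not carry over. Pictures are saved under pics/ and viewed, at most 10 in all, crops included, and the job is handed in when it is done.

Besides the shell and the picture viewer there is one more tool, called after "Emit:" as name(argument=value, ...) on one line, values as JSON. apply_moves: Moves the arm, as the interface text tells. Its arguments: {"type":"object","properties":{"claw":{"type":"array"},"xyz":{"type":"array"},"twist":{"type":"array"},"force":{"type":"number"}},"required":["claw","xyz","twist"]}

```bash
mkdir -p pics; python3 - <<'E'
from workcell import bot
import cv2,numpy as np
s=bot.observe();print(s['clock'],s['position'],s['tool_rot'],s['grip_width'])
for c in ['scene','top']:
    f=bot.grab_frame(c);cv2.imwrite(f'pics/{c}0.png',f['img'][:,:,::-1]);print(c,f['vfov'],f['cx'],f['cy'],np.round(f['view'],4).tolist(),[k for k in f])
    for q in ['scale','kilo_index','gram_index','kilo_red','gram_red']:
        print(q,[(np.round(d['position'],3).tolist(),round(d['score'],2)) for d in bot.find_in(c,q)[:3]])
E
```

```text
0.0 [0.15748506 0.60446162 0.20212191] [-3.14047044e+00  7.54609861e-05  2.88680840e+00] 0.08549236733106427
scene 54.81894842622047 281.84322572646204 206.71295029783968 [[-0.0111, 0.9998, -0.017, -0.0001], [-0.7751, 0.0021, 0.6318, 0.3478], [0.6317, 0.0202, 0.775, -1.3795], [0.0, 0.0, 0.0, 1.0]] ['img', 'vfov', 'cx', 'cy', 'view']
scale [([0.666, 0.072, 0.109], 0.72)]
kilo_index [([0.552, 0.039, 0.16], 0.77)]
gram_index [([0.495, 0.095, 0.143], 0.68)]
kilo_red [([0.666, 0.367, 0.088], 0.53), ([0.52, 0.155, 0.115], 0.41), ([0.496, 0.414, 0.066], 0.2)]
gram_red [([0.443, 0.024, 0.115], 0.56)]
top 55.970854434337326 277.75167908978284 216.9891333861308 [[-0.0153, -0.9999, 0.0025, -0.0101], [0.9898, -0.0148, 0.142, -0.5466], [-0.142, 0.0046, 0.9899, -1.1767], [0.0, 0.0, 0.0, 1.0]] ['img', 'vfov', 'cx', 'cy', 'view']
scale [([0.609, 0.072, 0.11], 0.81), ([0.536, 0.036, 0.172], 0.74)]
kilo_index [([0.532, 0.038, 0.171], 0.68), ([0.298, -0.233, 0.019], 0.24)]
gram_index [([0.474, 0.097, 0.148], 0.56), ([0.647, 0.363, 0.113], 0.51)]
kilo_red []
gram_red [([0.482, 0.436, 0.043], 0.73)]
```

View pics/scene0.png

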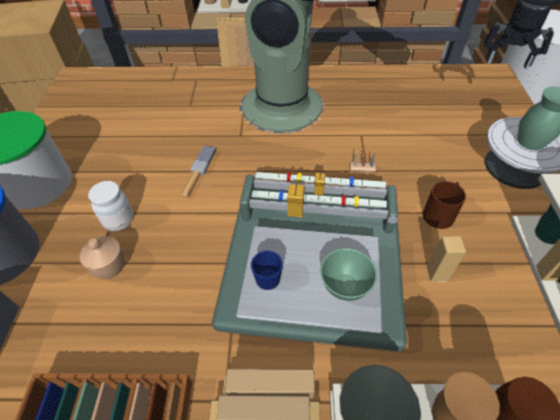

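```bash
python3 - <<'E'
import cv2
i=cv2.imread('pics/top0.png')
cv2.imwrite('pics/top0z.png',cv2.resize(i[150:330,140:400],(780,540),interpolation=cv2.INTER_CUBIC))
E
```

```text
(no output)
```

View pics/top0z.png

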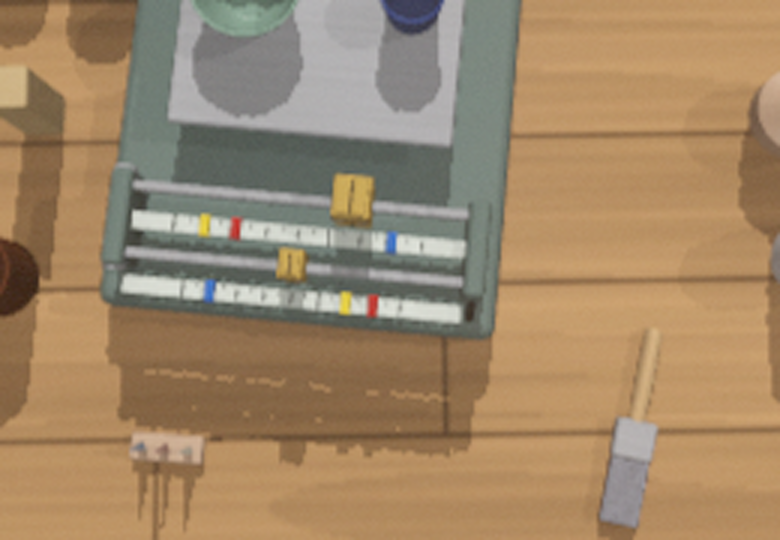

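The markers are clear. In the top crop the far-bar red is at (236,227), with yellow to its left at (204,224). The near-bar red is at (372,305), with yellow to its left at (346,302). That suggests far notch 2 and near notch 7. The poises are at (352,198) and (291,264). Next I'll compute positions.

```bash
cat > h.py <<'E'
import numpy as np,cv2
def ray(f,u,v,z):
    F=f['img'].shape[0]/2/np.tan(np.radians(f['vfov']/2));V=np.array(f['view']);R=V[:3,:3];c=-R.T@V[:3,3]
    d=R.T@np.array([(u-f['cx'])/F,-(v-f['cy'])/F,-1]);return c+d*(z-c[2])/d[2]
def blobs(f,lo,hi,roi,amin=5):
    h=cv2.cvtColor(f['img'],cv2.COLOR_RGB2HSV);m=cv2.inRange(h,lo,hi);x0,y0,x1,y1=roi
    k=np.zeros_like(m);k[y0:y1,x0:x1]=m[y0:y1,x0:x1]
    n,l,st,ce=cv2.connectedComponentsWithStats(k);return [(ce[i],st[i]) for i in range(1,n) if st[i][4]>=amin]
E
python3 - <<'E'
from workcell import bot
from h import *
C={'red':((0,150,90),(8,255,255)),'blue':((100,120,90),(125,255,255)),'yellow':((24,150,150),(34,255,255)),'brass':((18,100,90),(26,230,255)),'white':((0,0,190),(179,40,255))}
R={'top':(172,200,310,260),'scene':(245,165,395,222)}
for c in R:
    f=bot.grab_frame(c)
    for n,(a,b) in C.items():
        for ce,st in blobs(f,a,b,R[c],8):
            print(c,n,ce.round(1),st.tolist(),[ray(f,*ce,z)[:2].round(4).tolist() for z in ((.116,) if n!='brass' else (.153,.169))])
f=bot.grab_frame('top')
for n,(u,v) in {'kL':(131,218),'kR':(466,248),'gL':(122,286),'gR':(462,315)}.items(): print(n,ray(f,140+u/3,150+v/3,.11).round(4))
for n,(u,v),z in [('kidx',(352,196),.169),('gidx',(291,262),.153),('barKL',(135,185),.12),('barKR',(468,214),.12),('barGL',(130,254),.12),('barGR',(464,283),.12)]: print(n,ray(f,140+u/3,150+v/3,z).round(4))
E
```

```text
top red [218.2 225.8] [217, 223, 3, 6, 15] [[0.5124, 0.1532]]
top red [263.8 251.2] [263, 249, 3, 6, 15] [[0.4377, 0.0232]]
top blue [270.1 230.5] [269, 227, 3, 7, 17] [[0.4965, 0.0045]]
top blue [209.5 246.5] [208, 243, 4, 8, 18] [[0.4534, 0.1776]]
top yellow [207.9 224.6] [207, 222, 3, 7, 18] [[0.5164, 0.1827]]
top yellow [254.8 250.6] [254, 248, 3, 7, 17] [[0.4396, 0.0488]]
top brass [257.2 216. ] [250, 208, 15, 18, 218] [[0.5338, 0.0394], [0.5314, 0.0387]]
top brass [207.8 224.8] [206, 221, 4, 8, 27] [[0.5111, 0.1767], [0.5091, 0.1739]]
top brass [236.9 238. ] [232, 233, 11, 11, 99] [[0.4732, 0.0958], [0.4717, 0.0942]]
top brass [254.7 250.7] [253, 247, 4, 8, 26] [[0.4374, 0.0469], [0.4364, 0.046]]
top white [190.5 223.2] [184, 221, 14, 6, 70] [[0.5212, 0.2328]]
top white [201.9 224.4] [198, 222, 8, 6, 39] [[0.5172, 0.1999]]
top white [212.7 225.2] [210, 223, 7, 6, 31] [[0.5145, 0.1689]]
top white [229.1 226.9] [220, 224, 19, 7, 87] [[0.5087, 0.122]]
top white [244.  228.4] [240, 226, 9, 6, 42] [[0.5039, 0.0793]]
top white [265.5 230.1] [264, 228, 4, 5, 19] [[0.4979, 0.0176]]
top
[... 1678 characters left out ...]
0.1428]]
scene white [369.5 183.3] [354, 180, 32, 8, 174] [[0.4702, 0.2213]]
scene white [265.2 194.1] [253, 191, 26, 7, 144] [[0.504, -0.0322]]
scene white [284.6 195.4] [283, 193, 4, 6, 21] [[0.5084, 0.0143]]
scene white [323.4 198.7] [306, 195, 36, 9, 199] [[0.5191, 0.1064]]
scene white [349.6 200.6] [346, 198, 8, 7, 46] [[0.5252, 0.1678]]
scene white [372.2 202.6] [359, 199, 27, 8, 162] [[0.5315, 0.2198]]
kL [0.5237 0.2538 0.11  ]
kR [ 0.4899 -0.068   0.11  ]
gL [0.4584 0.2612 0.11  ]
gR [ 0.4259 -0.0628  0.11  ]
kidx [0.5332 0.0382 0.169 ]
gidx [0.4749 0.0956 0.153 ]
barKL [0.5542 0.2482 0.12  ]
barKR [ 0.5214 -0.0701  0.12  ]
barGL [0.4879 0.2518 0.12  ]
barGR [ 0.4556 -0.0649  0.12  ]
```

Emit:
apply_moves(claw=[0,0,0,0,0,0,0,0,0,0,0,0,0,0,0,0,0,0,0,0], xyz=[[0,0,0],[0,0,0],[-0.02,-0.024,0],[-0.02,-0.024,0],[-0.02,-0.024,0],[-0.02,-0.024,0],[-0.02,-0.024,0],[-0.02,-0.024,0],[-0.02,-0.024,0],[-0.02,-0.024,0],[-0.02,-0.024,0],[-0.02,-0.024,0],[-0.02,-0.024,0],[-0.02,-0.024,0],[-0.02,-0.024,0],[-0.02,-0.024,0],[-0.02,-0.024,0],[-0.02,-0.024,0],[-0.02,-0.024,0],[0,0,0]], twist=[[0,0,-0.077],[0,0,-0.077],[0,0,0],[0,0,0],[0,0,0],[0,0,0],[0,0,0],[0,0,0],[0,0,0],[0,0,0],[0,0,0],[0,0,0],[0,0,0],[0,0,0],[0,0,0],[0,0,0],[0,0,0],[0,0,0],[0,0,0],[0,0,0]], force=40)

```text
clock: 2.75
position: [0.4566, 0.1613, 0.2029]
tool_rot: [-3.141, 0.001, 3.036]
force: [-0.8, 0.3, 0.5]
grip_width: 0.0
finger_force: 0.0
```

Emit:
apply_moves(claw=[0,0,0,0,0,0], xyz=[[-0.0115,-0.0105,0],[-0.0115,-0.0105,0],[0,0,0.024],[0,0,0.024],[0,0,0.024],[0,0,0]], twist=[[0,0,-0.005],[0,0,0],[0,0,0],[0,0,0],[0,0,0],[0,0,0]])

```text
clock: 3.35
position: [0.474, 0.1415, 0.1286]
tool_rot: [-3.14, -0.004, 3.046]
force: [0.6, -0.0, 1.2]
grip_width: -0.0
finger_force: 0.0
```

```bash
python3 - <<'E'
from workcell import bot
import cv2,numpy as np
o=[]
for c,(x0,y0,x1,y1) in {'top':(170,150,320,270),'scene':(240,110,400,230)}.items():
    f=bot.grab_frame(c);o.append(cv2.resize(f['img'][y0:y1,x0:x1,::-1],(400,310),interpolation=cv2.INTER_CUBIC))
cv2.imwrite('pics/a1.png',np.hstack(o));print(bot.observe()['position'],bot.observe()['force'])
E
```

```text
[0.47551192 0.14184618 0.13117558] [-0.45836278  0.06254406  1.13580915]
```

View pics/a1.png

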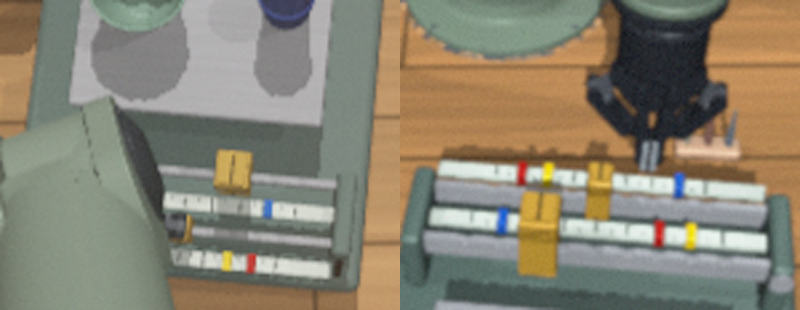

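Emit:
apply_moves(claw=[0,0,0,0,0,0,0,0,0,0,0,0,0,0,0,0,0,0,0,0], xyz=[[-0.002,0,-0.008],[0,-0.006,0],[0,-0.006,0],[0,-0.003,0],[0,-0.003,0],[0,-0.003,0],[0,-0.003,0],[0,-0.003,0],[0,-0.003,0],[0,-0.003,0],[0,-0.003,0],[0,-0.003,0],[0,-0.003,0],[0,-0.003,0],[0,-0.003,0],[0,-0.003,0],[0,-0.003,0],[0,-0.003,0],[0,-0.003,0],[0,0,0]], twist=[[0,0,0],[0,0,0],[0,0,0],[0,0,0],[0,0,0],[0,0,0],[0,0,0],[0,0,0],[0,0,0],[0,0,0],[0,0,0],[0,0,0],[0,0,0],[0,0,0],[0,0,0],[0,0,0],[0,0,0],[0,0,0],[0,0,0],[0,0,0]])

```text
clock: 5.45
position: [0.4718, 0.0811, 0.1387]
tool_rot: [-3.141, 0.0, 3.045]
force: [0.1, -0.3, -0.2]
grip_width: -0.0001
finger_force: 0.0
```

```bash
cat > m.py <<'E'
from workcell import bot
from h import *
def go():
    x=np.array([.9949,-.1008]);y=np.array([.1008,.9949])
    f=bot.grab_frame('scene');s=bot.observe();p=s['position']
    print('t',round(s['clock'],2),'X,S,z',(x@p[:2]).round(4),(y@p[:2]).round(4),p[2].round(4),'F',np.round(s['force'],1))
    cv2.imwrite('pics/last.png',cv2.resize(f['img'][110:230,240:400,::-1],(800,600),interpolation=cv2.INTER_CUBIC))
    for n,(a,b) in {'red':((0,150,90),(8,255,255)),'brass':((18,100,90),(26,230,255))}.items():
        for ce,st in blobs(f,a,b,(245,160,395,222),15):
            zs=(.116,) if n=='red' else (.14,)
            print(n,st.tolist(),'S',[(y@ray(f,*ce,z)[:2]).round(4) for z in zs])
go()
E
python3 m.py
```

```text
t 5.5 X,S,z 0.4612 0.1285 0.1387 F [ 0.9 -0.1  0.3]
red [287, 172, 4, 10, 26] S [np.float64(0.0681)]
red [342, 196, 4, 10, 28] S [np.float64(0.2048)]
brass [297, 172, 6, 5, 16] S [np.float64(0.0958)]
brass [314, 172, 12, 23, 215] S [np.float64(0.1457)]
brass [287, 184, 18, 33, 497] S [np.float64(0.0937)]
```

View pics/last.png

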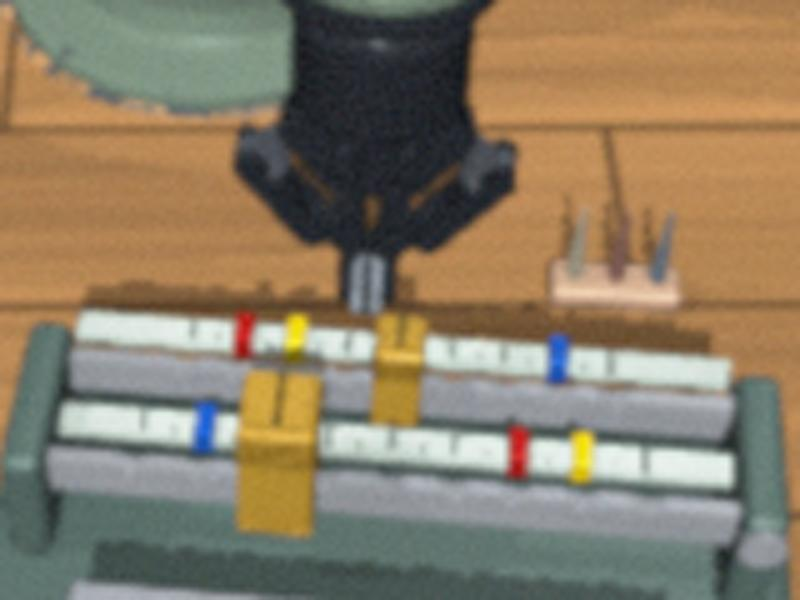

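The finger tip is at about (365,310) in the crop. It passed on the operator's side of the small poise (400,370) without touching it, so my X estimate is too small. The top and scene views disagree by 6–11 mm in x, which points to lens distortion. I'll use the known finger position as a reference to calibrate.

```bash
python3 - <<'E'
from m import *
f=bot.grab_frame('scene');x=np.array([.9949,-.1008]);y=np.array([.1008,.9949])
c=lambda u,v:(240+u/5,110+v/5)
for n,p,z in [('tip',(367,310),.139),('gidx',(401,327),.153),('gtopnear',(402,347),.153),('gbotface',(396,422),.095),('kidx',(283,397),.169),('ktopnear',(279,455),.168),('kbot',(275,532),.094),('kstripL',(62,420),.11),('kstripR',(733,468),.11),('gstripL',(80,327),.11),('gstripR',(729,373),.11)]:
    q=ray(f,*c(*p),z)[:2];print(n,q.round(4),'X',(x@q).round(4),'S',(y@q).round(4))
f=bot.grab_frame('top');cv2.imwrite('pics/t2.png',cv2.resize(f['img'][190:265,170:320,::-1],(800,400),interpolation=cv2.INTER_CUBIC))
w=bot.grab_frame('wrist');cv2.imwrite('pics/w2.png',w['img'][:,:,::-1])
cv2.imwrite('pics/tw.png',np.vstack([cv2.resize(f['img'][190:265,170:320,::-1],(560,280)),cv2.resize(w['img'][:,:,::-1],(560,320))])[:600])
E
```

```text
t 5.55 X,S,z 0.4612 0.1287 0.1387 F [ 0.4  0.3 -0.1]
red [287, 172, 4, 10, 25] S [np.float64(0.068)]
red [342, 196, 4, 9, 28] S [np.float64(0.2047)]
brass [297, 172, 6, 4, 18] S [np.float64(0.0959)]
brass [314, 172, 12, 23, 216] S [np.float64(0.1458)]
brass [287, 184, 17, 33, 497] S [np.float64(0.0937)]
tip [0.4535 0.0842] X 0.4427 S 0.1295
gidx [0.4782 0.0987] X 0.4659 S 0.1464
gtopnear [0.4911 0.0986] X 0.4787 S 0.1476
gbotface [0.4874 0.0991] X 0.4749 S 0.1477
kidx [0.5365 0.0421] X 0.5295 S 0.096
ktopnear [0.5696 0.04  ] X 0.5626 S 0.0972
kbot [0.5549 0.039 ] X 0.5482 S 0.0947
kstripL [ 0.4985 -0.0638] X 0.5024 S -0.0132
kstripR [0.5296 0.2549] X 0.5012 S 0.307
gstripL [ 0.4365 -0.0582] X 0.4401 S -0.0139
gstripR [0.4692 0.2621] X 0.4404 S 0.3081
```

View pics/tw.png

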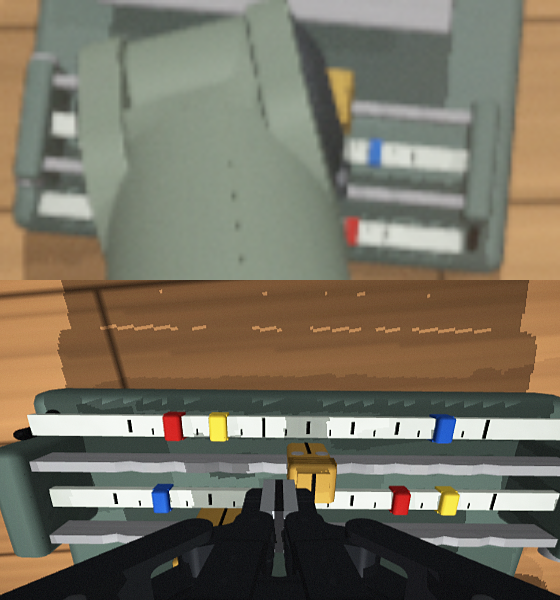

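```bash
python3 - <<'E'
from workcell import bot
from h import *
x=np.array([.9949,-.1008]);y=np.array([.1008,.9949])
def proj(f,p):
    F=210/np.tan(np.radians(f['vfov']/2));q=np.array(f['view'])@np.r_[p,1];return (f['cx']+F*q[0]/-q[2],f['cy']-F*q[1]/-q[2])
p=bot.observe()['position'];print(p)
for c in('wrist','scene'):
    f=bot.grab_frame(c);V=np.array(f['view']);print(c,f['vfov'],f['cx'],f['cy'],'cam',(-V[:3,:3].T@V[:3,3]).round(3),'fwd',(-V[2,:3]).round(3),'tip px',np.round(proj(f,p),1))
    if c=='wrist':
        s=420/320
        for n,(u,v),z in [('tip',(275,480),.139),('gidxline',(305,447),.153),('gredtop',(173,424),.117),('gyel',(218,424),.117),('gblue',(443,424),.117),('kred',(400,496),.117),('kblue',(162,494),.117),('gbarL',(40,459),.12),('gbarR',(550,464),.12),('kbarL',(60,526),.12),('kbarR',(550,533),.12)]:
            q=ray(f,u,(v-280)*s,z)[:2];print(n,q.round(4),'X',(x@q).round(4),'S',(y@q).round(4))
        for q in('gram_index','kilo_index','gram_red','kilo_red'): print(q,[(np.round(d['position'],3).tolist(),round(d['score'],2)) for d in bot.find_in(c,q)[:2]])
E
```

```text
[0.47183534 0.08172247 0.13868771]
wrist 61.812963607010815 278.6643422247731 214.87674489524272 cam [0.399 0.089 0.31 ] fwd [ 0.29  -0.028 -0.957] tip px [277.9 253.4]
tip [0.4768 0.0797] X 0.4663 S 0.1273
gidxline [0.4497 0.0967] X 0.4376 S 0.1415
gredtop [0.4364 0.0258] X 0.4316 S 0.0697
gyel [0.4389 0.051 ] X 0.4315 S 0.095
gblue [0.451 0.177] X 0.4308 S 0.2216
kred [0.5081 0.1532] X 0.49 S 0.2036
kblue [0.4923 0.0087] X 0.489 S 0.0582
gbarL [ 0.4552 -0.0544] X 0.4584 S -0.0082
gbarR [0.4875 0.2386] X 0.461 S 0.2866
kbarL [ 0.5135 -0.0591] X 0.5168 S -0.007
kbarR [0.5496 0.2465] X 0.522 S 0.3006
gram_index [([0.467, 0.1, 0.148], 0.68)]
kilo_index [([0.514, 0.038, 0.11], 0.66)]
gram_red [([0.44, 0.023, 0.116], 0.69)]
kilo_red [([0.511, 0.155, 0.116], 0.7)]
scene 54.81894842622047 281.84322572646204 206.71295029783968 cam [1.141 0.027 0.849] fwd [-0.632 -0.02  -0.775] tip px [312.6 177.6]
```

Emit:
apply_moves(claw=[0,0,0,0,0,0,0], xyz=[[0,-0.0,-0.02],[0,0.03,0],[0,0.034,0],[0,0,0.02],[0,0,0.006],[0,0,0.006],[0,0,0]], twist=[[0,0,0],[0,0,0],[0,0,0],[0,0,0],[0,0,0],[0,0,0],[0,0,0]])

```text
clock: 6.7
position: [0.4777, 0.1445, 0.1263]
tool_rot: [-3.141, -0.001, 3.045]
force: [-0.3, 0.1, 1.7]
grip_width: -0.0
finger_force: 0.0
```

```bash
python3 m.py; python3 - <<'E'
from workcell import bot
import cv2,numpy as np
w=bot.grab_frame('wrist')['img'][:,:,::-1]
a=cv2.imread('pics/last.png')
cv2.imwrite('pics/b.png',np.vstack([cv2.resize(a[200:500],(800,300)),cv2.resize(w[170:350,80:560],(800,300))]))
E
```

```text
t 6.75 X,S,z 0.461 0.192 0.1268 F [ 1.3 -0.   1.2]
red [287, 172, 4, 9, 24] S [np.float64(0.0682)]
red [342, 196, 4, 9, 28] S [np.float64(0.2047)]
brass [297, 172, 6, 5, 19] S [np.float64(0.0957)]
brass [314, 172, 13, 23, 222] S [np.float64(0.1458)]
brass [287, 184, 18, 33, 496] S [np.float64(0.0937)]
```

View pics/b.png

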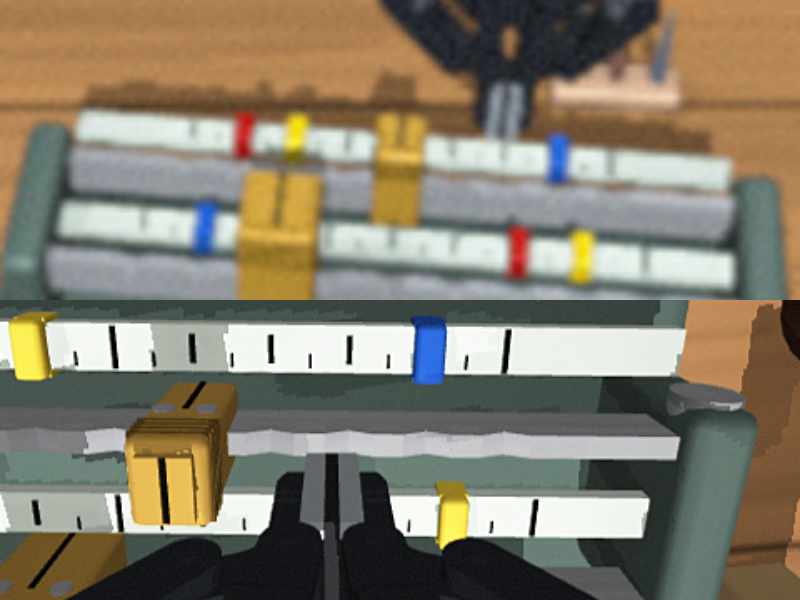

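Emit:
apply_moves(claw=[0,0,0,0,0,0,0,0,0,0,0,0], xyz=[[0,0,0.004],[0,0,0.004],[0,-0.003,0],[0,-0.003,0],[0,-0.003,0],[0,-0.003,0],[0,-0.003,0],[0,-0.003,0],[0,-0.003,0],[0,-0.003,0],[0,-0.003,0],[0,-0.003,0]], twist=[[0,0,0],[0,0,0],[0,0,0],[0,0,0],[0,0,0],[0,0,0],[0,0,0],[0,0,0],[0,0,0],[0,0,0],[0,0,0],[0,0,0]])

```text
clock: 8.0
position: [0.4751, 0.1154, 0.1187]
tool_rot: [3.141, 0.0, 3.046]
force: [1.1, 3.8, 2.0]
grip_width: 0.0001
finger_force: 1.6
```

```bash
python3 m.py
```

```text
t 8.05 X,S,z 0.4611 0.1623 0.1188 F [0.1 1.1 1.7]
red [287, 172, 4, 10, 26] S [np.float64(0.0681)]
red [342, 196, 4, 9, 26] S [np.float64(0.2049)]
brass [297, 172, 6, 4, 17] S [np.float64(0.0957)]
brass [313, 172, 11, 23, 212] S [np.float64(0.1433)]
brass [287, 184, 18, 33, 497] S [np.float64(0.0937)]
```

Emit:
apply_moves(claw=[0,0,0,0,0,0,0,0,0,0,0,0,0,0,0,0,0,0,0,0], xyz=[[0,-0.003,0],[0,-0.003,0],[0,-0.003,0],[0,-0.003,0],[0,-0.003,0],[0,-0.003,0],[0,-0.003,0],[0,-0.003,0],[0,-0.003,0],[0,-0.003,0],[0,-0.003,0],[0,-0.003,0],[0,-0.003,0],[0,-0.003,0],[0,-0.003,0],[0,-0.003,0],[0,-0.003,0],[0,-0.003,0],[0,-0.003,0],[0,0,0]], twist=[[0,0,0],[0,0,0],[0,0,0],[0,0,0],[0,0,0],[0,0,0],[0,0,0],[0,0,0],[0,0,0],[0,0,0],[0,0,0],[0,0,0],[0,0,0],[0,0,0],[0,0,0],[0,0,0],[0,0,0],[0,0,0],[0,0,0],[0,0,0]])

```text
clock: 10.05
position: [0.4699, 0.0588, 0.119]
tool_rot: [3.141, 0.001, 3.046]
force: [-2.0, 3.3, 8.0]
grip_width: -0.0002
finger_force: 5.1
```

```bash
python3 m.py
```

```text
t 10.1 X,S,z 0.4615 0.1059 0.119 F [-1.4  2.8  9.1]
red [287, 172, 3, 10, 21] S [np.float64(0.0678)]
red [342, 196, 4, 9, 27] S [np.float64(0.2048)]
brass [287, 170, 18, 47, 617] S [np.float64(0.0924)]
```

```bash
python3 - <<'E'
from workcell import bot
import cv2,numpy as np
w=bot.grab_frame('wrist')['img'][:,:,::-1]
a=cv2.imread('pics/last.png')
cv2.imwrite('pics/c.png',np.vstack([cv2.resize(a[200:500],(800,300)),cv2.resize(w[170:350,80:560],(800,300))]))
E
```

```text
(no output)
```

View pics/c.png

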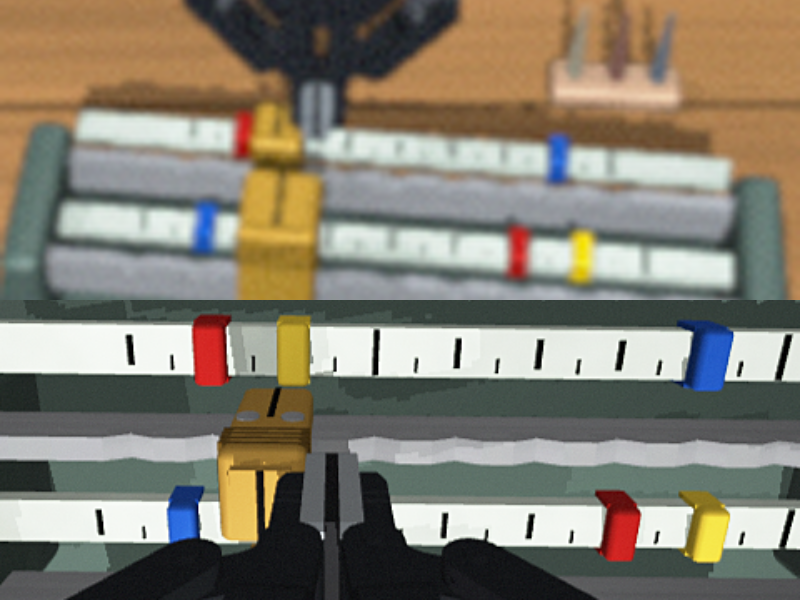

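Emit:
apply_moves(claw=[0,0,0,0,0,0,0,0], xyz=[[0,0,-0.002],[0,-0.002,0],[0,-0.002,0],[0,-0.002,0],[0,-0.002,0],[0,-0.002,0],[0,-0.002,0],[0,0,0]], twist=[[0,0,0],[0,0,0],[0,0,0],[0,0,0],[0,0,0],[0,0,0],[0,0,0],[0,0,0]])

```text
clock: 10.95
position: [0.4684, 0.0463, 0.1206]
tool_rot: [-3.141, -0.0, 3.045]
force: [-0.3, 0.7, 0.2]
grip_width: -0.0
finger_force: 0.0
```

```bash
cat > w.py <<'E'
from workcell import bot
from h import *
x=np.array([.9949,-.1008]);y=np.array([.1008,.9949])
w=bot.grab_frame('wrist');s=bot.observe();p=s['position']
print('t',round(s['clock'],2),'X,S,z',(x@p[:2]).round(4),(y@p[:2]).round(4),p[2].round(4),'F',np.round(s['force'],1))
cv2.imwrite('pics/w.png',w['img'][:,:,::-1])
for n,(a,b),z in [('red',((0,150,60),(8,255,255)),.114),('yel',((24,150,90),(34,255,255)),.114),('brass',((12,90,70),(23,240,255)),.14)]:
    for ce,st in blobs(w,a,b,(0,0,560,420),60): print(n,st.tolist(),'S',(y@ray(w,*ce,z)[:2]).round(4),'edges',[(y@ray(w,u,ce[1],z)[:2]).round(4) for u in (st[0],st[0]+st[2])])
E
python3 w.py
```

```text
t 11.0 X,S,z 0.4614 0.0935 0.1207 F [-0.1  0.1  0.3]
red [221, 179, 21, 42, 749] S 0.0683 edges [np.float64(0.0634), np.float64(0.0744)]
red [457, 284, 28, 42, 791] S 0.2049 edges [np.float64(0.1964), np.float64(0.2125)]
yel [271, 179, 19, 43, 752] S 0.0942 edges [np.float64(0.0895), np.float64(0.0995)]
yel [507, 284, 32, 42, 803] S 0.2348 edges [np.float64(0.2252), np.float64(0.2437)]
brass [0, 0, 560, 414, 94037] S 0.0809 edges [np.float64(-0.0213), np.float64(0.209)]
brass [207, 222, 58, 91, 3328] S 0.072 edges [np.float64(0.0597), np.float64(0.0872)]
brass [274, 358, 10, 8, 80] S 0.0938 edges [np.float64(0.0915), np.float64(0.0967)]
brass [272, 380, 14, 6, 76] S 0.0939 edges [np.float64(0.0904), np.float64(0.0979)]
```

Emit:
apply_moves(claw=[0,0,0,0,0], xyz=[[0,0.005,0],[0,0.015,0],[0,0,-0.04],[0,0,-0.04],[0,0,0]], twist=[[0,0,0],[0,0,0],[0,0,0],[0,0,0],[0,0,0]])

```text
clock: 11.5
position: [0.4725, 0.0675, 0.2049]
tool_rot: [3.139, 0.006, 3.046]
force: [1.3, 0.0, -0.2]
grip_width: 0.0001
finger_force: 0.0
```

```bash
python3 w.py; python3 m.py; python3 - <<'E'
import cv2,numpy as np
w=cv2.imread('pics/w.png');a=cv2.imread('pics/last.png')
cv2.imwrite('pics/d.png',np.vstack([cv2.resize(a[250:500],(800,250)),cv2.resize(w[170:420,90:490],(800,350))]))
E
```

```text
t 11.55 X,S,z 0.4624 0.1146 0.2028 F [ 0.2  0.1 -0.7]
red [209, 155, 16, 28, 371] S 0.0684 edges [np.float64(0.0631), np.float64(0.0751)]
red [382, 232, 16, 29, 362] S 0.2053 edges [np.float64(0.1988), np.float64(0.2116)]
yel [244, 155, 14, 29, 367] S 0.0944 edges [np.float64(0.0893), np.float64(0.0998)]
yel [419, 233, 17, 28, 352] S 0.2356 edges [np.float64(0.2286), np.float64(0.2423)]
brass [0, 0, 560, 414, 100953] S 0.0833 edges [np.float64(-0.065), np.float64(0.2976)]
brass [192, 186, 44, 55, 1869] S 0.0695 edges [np.float64(0.0545), np.float64(0.0854)]
brass [546, 228, 14, 51, 347] S 0.3186 edges [np.float64(0.312), np.float64(0.3223)]
brass [221, 255, 31, 67, 1191] S 0.0826 edges [np.float64(0.0724), np.float64(0.0957)]
brass [252, 255, 23, 18, 248] S 0.1028 edges [np.float64(0.096), np.float64(0.1129)]
brass [480, 279, 80, 135, 6848] S 0.3145 edges [np.float64(0.2769), np.float64(0.3409)]
t 11.6 X,S,z 0.4616 0.1143 0.2013 F [-0.7  0.2 -1.2]
red [342, 196, 4, 9, 25] S [np.float64(0.2048)]
brass [282, 170, 23, 47, 687] S [np.float64(0.0869)]
brass [296, 172, 7, 5, 19] S [np.float64(0.0952)]
brass [296, 179, 5, 4, 15] S [np.float64(0.0955)]
```

View pics/d.png

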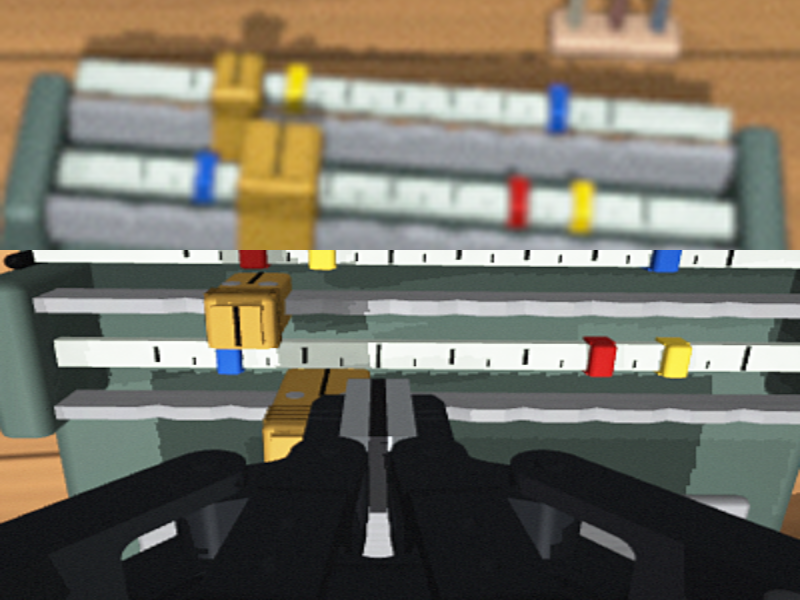

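Emit:
apply_moves(claw=[0,0,0,0,0,0,0,0], xyz=[[-0.016,-0.02,0],[-0.016,-0.02,0],[-0.016,-0.02,0],[-0.016,-0.016,0],[0,0,0.02],[0,0,0.02],[0,0,0.022],[0,0,0]], twist=[[0,0,0],[0,0,0],[0,0,0],[0,0,0],[0,0,0],[0,0,0],[0,0,0],[0,0,0]])

```text
clock: 12.4
position: [0.5248, -0.015, 0.1356]
tool_rot: [-3.141, -0.005, 3.046]
force: [0.3, -0.5, 0.4]
grip_width: -0.0002
finger_force: 0.0
```

```bash
python3 w.py; python3 m.py
```

```text
t 12.45 X,S,z 0.5245 0.038 0.1373 F [-0.6 -0.4  0.7]
red [325, 56, 24, 43, 797] S 0.0681 edges [np.float64(0.0617), np.float64(0.0741)]
yel [372, 57, 28, 43, 854] S 0.0941 edges [np.float64(0.086), np.float64(0.1004)]
brass [0, 0, 224, 414, 59110] S -0.0586 edges [np.float64(-0.0965), np.float64(0.0118)]
brass [220, 0, 340, 59, 19146] S 0.0869 edges [np.float64(0.0126), np.float64(0.1586)]
brass [309, 110, 66, 65, 3590] S 0.0678 edges [np.float64(0.0523), np.float64(0.0832)]
brass [337, 211, 111, 122, 9275] S 0.0978 edges [np.float64(0.0689), np.float64(0.1268)]
brass [150, 366, 25, 26, 271] S -0.0285 edges [np.float64(-0.0356), np.float64(-0.0212)]
t 12.5 X,S,z 0.5253 0.0381 0.1384 F [0.4 0.5 0.9]
red [342, 196, 4, 10, 24] S [np.float64(0.2048)]
brass [282, 172, 23, 45, 631] S [np.float64(0.0886)]
brass [296, 172, 7, 4, 18] S [np.float64(0.0954)]
```

Emit:
apply_moves(claw=[0,0,0,0,0,0,0,0,0,0,0,0,0,0,0,0,0,0], xyz=[[0,0.008,0],[0,0.006,0],[0,0.003,0],[0,0.003,0],[0,0.003,0],[0,0.003,0],[0,0.003,0],[0,0.003,0],[0,0.003,0],[0,0.003,0],[0,0.003,0],[0,0.003,0],[0,0.003,0],[0,0.003,0],[0,0.003,0],[0,0.003,0],[0,0.003,0],[0,0,0]], twist=[[0,0,0],[0,0,0],[0,0,0],[0,0,0],[0,0,0],[0,0,0],[0,0,0],[0,0,0],[0,0,0],[0,0,0],[0,0,0],[0,0,0],[0,0,0],[0,0,0],[0,0,0],[0,0,0],[0,0,0],[0,0,0]])

```text
clock: 14.3
position: [0.5325, 0.0434, 0.1388]
tool_rot: [-3.141, 0.0, 3.046]
force: [-1.1, -3.8, 1.8]
grip_width: 0.0002
finger_force: 1.8
```

```bash
python3 w.py; python3 m.py
```

```text
t 14.35 X,S,z 0.5254 0.0968 0.1388 F [-0.3 -3.   2.4]
red [214, 52, 23, 43, 773] S 0.0683 edges [np.float64(0.0631), np.float64(0.0751)]
red [453, 173, 28, 37, 689] S 0.2056 edges [np.float64(0.1969), np.float64(0.2129)]
yel [265, 53, 19, 43, 747] S 0.0942 edges [np.float64(0.0896), np.float64(0.0995)]
yel [503, 173, 32, 38, 685] S 0.2359 edges [np.float64(0.2255), np.float64(0.2438)]
brass [0, 0, 151, 414, 27665] S -0.0189 edges [np.float64(-0.0418), np.float64(0.0335)]
brass [145, 0, 415, 57, 22103] S 0.131 edges [np.float64(0.0384), np.float64(0.2192)]
brass [188, 105, 63, 64, 3401] S 0.0682 edges [np.float64(0.0539), np.float64(0.0838)]
brass [282, 205, 82, 118, 6215] S 0.1219 edges [np.float64(0.099), np.float64(0.1421)]
brass [549, 354, 11, 36, 197] S 0.261 edges [np.float64(0.2569), np.float64(0.2634)]
brass [545, 392, 15, 22, 251] S 0.2635 edges [np.float64(0.2586), np.float64(0.2677)]
t 14.4 X,S,z 0.5254 0.0968 0.1388 F [-0.5 -3.3  3.1]
red [342, 196, 3, 9, 25] S [np.float64(0.2045)]
brass [282, 177, 10, 16, 127] S [np.float64(0.0697)]
brass [297, 186, 18, 33, 468] S [np.float64(0.1175)]
brass [354, 196, 5, 11, 26] S [np.float64(0.2309)]
```

Emit:
apply_moves(claw=[0,0,0,0,0,0,0,0,0,0,0,0,0,0,0,0,0,0,0,0], xyz=[[0,0.003,0],[0,0.003,0],[0,0.003,0],[0,0.003,0],[0,0.003,0],[0,0.003,0],[0,0.003,0],[0,0.003,0],[0,0.003,0],[0,0.003,0],[0,0.003,0],[0,0.003,0],[0,0.003,0],[0,0.003,0],[0,0.003,0],[0,0.003,0],[0,0.003,0],[0,0.003,0],[0,0.003,0],[0,0,0]], twist=[[0,0,0],[0,0,0],[0,0,0],[0,0,0],[0,0,0],[0,0,0],[0,0,0],[0,0,0],[0,0,0],[0,0,0],[0,0,0],[0,0,0],[0,0,0],[0,0,0],[0,0,0],[0,0,0],[0,0,0],[0,0,0],[0,0,0],[0,0,0]])

```text
clock: 16.4
position: [0.5378, 0.1009, 0.1385]
tool_rot: [3.142, -0.0, 3.046]
force: [0.1, -0.4, -0.0]
grip_width: 0.0001
finger_force: 0.0
```

```bash
python3 w.py|grep -v '[0-9]\{5\}]'; python3 m.py
```

```text
t 16.45 X,S,z 0.5249 0.1544 0.1386 F [-0.1  0.1  1.2]
red [100, 53, 34, 42, 824] S 0.0685 edges [np.float64(0.0616), np.float64(0.0793)]
red [356, 173, 22, 38, 654] S 0.2056 edges [np.float64(0.1991), np.float64(0.2117)]
yel [151, 53, 29, 43, 823] S 0.0942 edges [np.float64(0.0881), np.float64(0.1032)]
yel [408, 174, 23, 38, 656] S 0.2357 edges [np.float64(0.2289), np.float64(0.2421)]
brass [0, 0, 79, 52, 3759] S 0.0491 edges [np.float64(0.0332), np.float64(0.0676)]
brass [548, 97, 12, 14, 136] S 0.2815 edges [np.float64(0.279), np.float64(0.2845)]
brass [58, 105, 63, 64, 3273] S 0.065 edges [np.float64(0.0501), np.float64(0.08)]
brass [118, 106, 9, 56, 90] S 0.0806 edges [np.float64(0.0788), np.float64(0.083)]
brass [122, 106, 7, 53, 80] S 0.082 edges [np.float64(0.0806), np.float64(0.0839)]
brass [125, 106, 29, 59, 1020] S 0.088 edges [np.float64(0.0821), np.float64(0.0958)]
brass [116, 111, 8, 57, 93] S 0.0791 edges [np.float64(0.0774), np.float64(0.0812)]
brass [283, 207, 82, 117, 6125] S 0.1802 edges [np.float64(0.1573), np.float64(0.2004)]
brass [0, 254, 47, 159, 4948] S 0.0068 edges [np.float64(-0.0028), np.float64(0.0239)]
brass [488, 260, 72, 154, 7338] S 0.2976 edges [np.float64(0.2741), np.float64(0.315)]
t 16.5 X,S,z 0.525 0.1543 0.1386 F [-0.8  0.2 -0.1]
red [342, 196, 4, 9, 25] S [np.float64(0.2051)]
brass [282, 170, 12, 23, 210] S [np.float64(0.0689)]
brass [297, 172, 6, 4, 18] S [np.float64(0.0959)]
brass [322, 188, 19, 33, 480] S [np.float64(0.1756)]
```

Emit:
apply_moves(claw=[0,0,0,0,0,0,0,0,0,0,0], xyz=[[0,0.0025,0],[0,0.0025,0],[0,0.0025,0],[0,0.0025,0],[0,0.0025,0],[0,0.0025,0],[0,0.0025,0],[0,0.0025,0],[0,0.0025,0],[0,0.0025,0],[0,0,0]], twist=[[0,0,0],[0,0,0],[0,0,0],[0,0,0],[0,0,0],[0,0,0],[0,0,0],[0,0,0],[0,0,0],[0,0,0],[0,0,0]])

```text
clock: 17.6
position: [0.5403, 0.1258, 0.1387]
tool_rot: [3.141, -0.0, 3.046]
force: [-0.5, -0.8, 0.1]
grip_width: 0.0
finger_force: 0.0
```

```bash
python3 m.py
```

```text
t 17.65 X,S,z 0.5248 0.1794 0.1386 F [ 0.3  0.3 -0.3]
brass [282, 170, 12, 23, 210] S [np.float64(0.0688)]
brass [297, 172, 6, 5, 15] S [np.float64(0.0957)]
brass [334, 188, 19, 33, 487] S [np.float64(0.202)]
```

Emit:
apply_moves(claw=[0,0,0,0], xyz=[[0,0.0015,0],[0,0.0015,0],[0,0,0],[0,0,0]], twist=[[0,0,0],[0,0,0],[0,0,0],[0,0,0]])

```text
clock: 18.05
position: [0.5406, 0.1283, 0.1387]
tool_rot: [-3.142, -0.0, 3.046]
force: [0.1, -0.3, -0.3]
grip_width: 0.0
finger_force: 0.0
```

```bash
python3 m.py
```

```text
t 18.1 X,S,z 0.5249 0.182 0.1387 F [-0.4 -0.   0.4]
brass [282, 170, 12, 23, 209] S [np.float64(0.0688)]
brass [297, 172, 6, 5, 19] S [np.float64(0.0957)]
brass [335, 189, 24, 33, 525] S [np.float64(0.2061)]
```

Emit:
apply_moves(claw=[0,0,0,0,0,0,0,0,0,0,0,0,0], xyz=[[0,-0.006,0],[0,-0.014,0],[0,0,-0.03],[0,0,-0.03],[0,0,-0.02],[0.02,0.04,0],[0.02,0.04,0],[0.02,0.04,0],[0.02,0.04,0],[0.02,0.04,0],[0.02,0.04,0],[0.02,0.04,0],[0,0,0]], twist=[[0,0,0],[0,0,0],[0,0,0],[0,0,0],[0,0,0],[0,0,0],[0,0,0],[0,0,0],[0,0,0],[0,0,0],[0,0,0],[0,0,0],[0,0,0]])

```text
clock: 19.4
position: [0.4232, 0.405, 0.2183]
tool_rot: [3.14, -0.002, 3.052]
force: [-1.2, -0.9, -0.7]
grip_width: -0.0002
finger_force: 0.0
```

```bash
python3 m.py; python3 - <<'E'
from workcell import bot
from h import *
t=bot.grab_frame('top');a=cv2.imread('pics/last.png');y=np.array([.1008,.9949])
for ce,st in blobs(t,(18,100,90),(26,230,255),(172,200,310,250),60): print(st.tolist(),[(y@ray(t,*ce,z)[:2]).round(4) for z in (.153,.169)])
for ce,st in blobs(t,(0,150,90),(8,255,255),(172,200,310,260),8): print('red',(y@ray(t,*ce,.116)[:2]).round(4))
cv2.imwrite('pics/e.png',np.vstack([cv2.resize(a[280:530],(800,250)),cv2.resize(t['img'][200:265,165:315,::-1],(800,350),interpolation=cv2.INTER_CUBIC)]))
E
```

```text
t 19.45 X,S,z 0.3823 0.4427 0.2183 F [ 0.8 -0.7  0.9]
brass [282, 170, 12, 23, 208] S [np.float64(0.0689)]
brass [297, 172, 6, 5, 20] S [np.float64(0.0958)]
brass [335, 189, 24, 33, 542] S [np.float64(0.2054)]
[210, 204, 17, 18, 244] [np.float64(0.2022), np.float64(0.1996)]
[260, 235, 10, 12, 90] [np.float64(0.0666), np.float64(0.066)]
red 0.2041
red 0.0674
```

View pics/e.png

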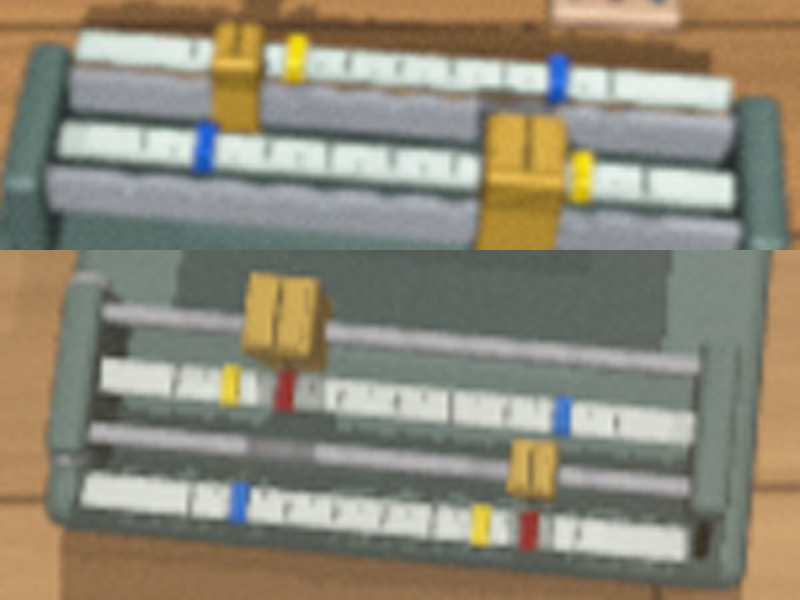

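The top view shows the small poise abreast of its red marker, with index (533,468) against red (529,530). The big poise is also beside its red, with index (281,308) against red (286,392). The push force fell to zero at each. I'll check the big poise's index line numerically before handing in.

```bash
python3 - <<'E'
from workcell import bot
from h import *
y=np.array([.1008,.9949])
t=bot.grab_frame('top');s=bot.grab_frame('scene')
px=lambda u,v:(165+u*150/800,200+(v-250)*65/350)
sx=lambda u,v:(240+u/5,110+(v+280)/5)
print('top idx',(y@ray(t,*px(281,308),.169)[:2]).round(4),'gram',(y@ray(t,*px(533,466),.153)[:2]).round(4))
print('scene idx',(y@ray(s,*sx(527,140),.169)[:2]).round(4),(y@ray(s,*sx(237,43),.153)[:2]).round(4))
for c in('top','scene'):
    for q in('kilo_index','gram_index'): print(c,q,[((y@d['position'][:2]).round(4),round(d['score'],2)) for d in bot.find_in(c,q)[:1]])
E
```

```text
top idx 0.2015 gram 0.0654
scene idx 0.2048 0.069
top kilo_index [(np.float64(0.1973), 0.68)]
top gram_index []
scene kilo_index [(np.float64(0.2042), 0.69)]
scene gram_index [(np.float64(0.0672), 0.49)]
```

```bash
python3 -c "
from workcell import bot
print(bot.job_done())"
```

```text
the job is handed in; nothing more can be done
None
```

I pushed both poises to their red markers, the big one to notch 2 and the small one to notch 7, and handed the job in at about 20 s. By the cameras each index is within about 3 mm of its marker (tolerance 4 mm) and the push force fell to zero, but I did not measure the drop height or re-check the bystanders, and the hand-in returned no verdict.

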